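# Push a used cartridge through the sprung flap of a lab waste box

### The arm

A 6-joint arm with a two-finger parallel gripper is mounted at the origin on the work surface. World frame = base frame: x ahead of the robot, y to its left, z up, the work surface at z = 0. Lengths are in mm, angles in rad, forces in N, time in s.
With the tool pointing down it reaches from about 350 to 775 mm from the base axis. Payload 7.3 kg.
Tool frame: the origin (TCP) lies midway between the tips of the shut fingers; the grasp point (between the pads) lies 19 mm behind it (bot.tcp_to_grasp is the distance from the TCP to the grasp point, in mm); z points along the fingers, y is the line along which they close (so a half turn about z gives the same grasp; the last joint's range is limited). The gripper opens to 92 mm and grips with 3 to 60 N. Pads are 19 mm wide; open, the fingers measure 130 mm over their backs; the gripper's body (75 mm by 190 mm) begins 47 mm behind the grasp point.
Start: joints at [-1.342, 0.342, 1.524, -0, 1.275, -0.146], TCP at [192.219, -488.569, 190.641] pointing down, gripper open.
Joint ranges: [-2.53, 2.53], [-0.77, 2.02], [0.04, 2.7], [-1, 4.14], [0.28, 2.66], [-3.11, 3.11]. Speed limits (rad/s): [2.57, 2.57, 3.14, 3.14, 3.14, 3.14].

### API

Orientations are given as [roll, pitch, yaw] about the fixed x, y, z axes, in that order (R = Rz(yaw) Ry(pitch) Rx(roll)).
In Python, from plant import bot, viewer gives the robot as it stands. The module is installed in compiled form; this text tells all that it offers.
- The arm moves only by the shell command python3 -m handwheel 'ROWS'. ROWS is text: rows parted by semicolons, each of 7 numbers parted by spaces: the shift along the tool's x, y, z scaled (see below), then the turn, a rotation vector about the tool's x, y, z scaled (see below), then the opening, from -1 (shut) to 1 (fully open), so that 0 is half open. In form: tx ty tz rx ry rz gripper; .... A call has 1 to 8 rows; each row is the pose to reach, as a shift and turn from the pose commanded when the call began, along the tool's axes at that moment, turning the shorter way round; what a row does not reach only later rows make up. The controller multiplies each number of a shift by 10 cm and each number of a turn by pi rad. A row lasts 1/12 s, in which the tool goes at most 41.7 mm and 7.16 degrees, less where a joint would pass 70% of its speed; a pose out of reach is approached as far as the arm can. A call with a number of a shift or a turn outside -1 to 1 is refused whole. A call with a gripper value outside its range is refused whole. The fingers move at their own pace and stop on an object; the grip force is fixed at half the most. Time passes only in rows, so rows that repeat a pose let the fingers close. It gives the time, the measured TCP pose, the force, the opening and the grip force at its end, in the units of the state.
- bot.get_obs(): the state, without advancing time (a new reading comes with each control period).
- viewer.capture(name): name is "scene" or "side" or "wrist"; returns a dict with "frame" (420x560x3 uint8, red, green, blue), "fov_y" (degrees; the focal length in pixels is half the picture's height over the tangent of half this angle, whatever the lens; pixels are square), "cx", "cy" (the principal point, pixels), "dist_coeffs" ([k1, k2, p1, p2, k3] as OpenCV has them; the pictures are not rectified), "T" (4x4, takes a point from camera to world coordinates). Camera axes: x right, y down, z forward; pixel columns grow to the right and rows downward; lengths in mm; the calibration is good to about 2 mm. A picture is of the moment at which its call begins. There is no depth.
- bot.close_job(): hands the job in; it is judged then, once.
Trained networks look in a picture, given as the dict that the camera call returned (one of the last four; its "shot" number tells which), for a name from the list of things; names that differ only in an ending like _2 or _b are one class to them, and where a whole thing is asked for, a point or a joint stands for the part that bears it (a point fixed in the world has none). Each returns a list of dicts, best first, with "score" (0 to 1); they miss things now and then, are a little off and sometimes report something else, mostly with a low value. They report only what shows in the picture. A call takes as long as a camera call.
- viewer.recognise(target, picture): "centre" ([column, row] in pixels, amid what is visible of it).
- viewer.cut_out(target, picture): "pixels" (420x560 bool, what is visible of it) and "centre" ([column, row] in pixels, amid what is visible of it).
The state is a dict: "time": time; "joint_positions": joint angles; "dq": joint speeds; "tau": joint torques, N m; "tool_pos": TCP position; "tcp_rot": TCP orientation; "contact_force": force on the tool from outside, world axes, zero at the start; "moment": the same for the moment, N m; "grip_width": finger opening in mm; "finger_force": force on a finger pad.
Only numpy, scipy, OpenCV 4.12 (cv2) and the standard library are available. Lean on these libraries where they do the work, as an engineer would, in place of code of your own. Each camera call takes 0.05 s, during which the arm holds its last target. There are 200 camera calls.

### The job

Throw away the used test cartridge that lies in the lane on top of the waste box: with one finger press the steel bar down to swing the sprung flap wide open and keep it open, and with the other finger gently push the cartridge along the lane until it drops into the box; then let the flap fall shut. Never lift or pinch the cartridge or slide it onto the shut flap, and leave the jar, the bottle, the tube rack and the spare cartridge on the counter alone.

Things in the scene. Friction and masses are not known exactly. Their poses are not given: they have to be found in the camera images.
- bin: White plastic waste box fixed to the counter, 260 (x) x 160 (y, from -85 to +75) x 150 mm high, hollow, floor 5 mm, walls 4 mm, far end wall clear. Origin: on the counter under the middle of its length. Its x axis is the push direction, from the lane to the opening (yaw 0 = straight away from the robot); z up. Its flat top is at z = 150 mm. All y and z below are in this frame.
- lane_end (a point): Middle of the lane's far end, on the box top: x = 0, y = 0, z = 150 mm in the box frame; its axes are the box's. The lane (x -125 to 0) lies between two grey ridges 6 mm high, 3 mm thick, inner faces at y = -20 and +20 mm. Ahead of it (x 0 to 100, y -71 to +22 mm) is the opening, closed flush by the grey flap.
- flap_hinge (a point): Middle of the flap's hinge line, which runs parallel to the box's x: x = 50, y = -70, z = 148 mm in the box frame; its axes are the box's. The flap (97 x 89 x 4 mm) reaches from it to y = +21 mm and swings down into the box, its free edge going down and towards -y.
- flap (a joint): Angle of the flap (rad): 0 shut, flush with the box top; 0.9 fully open, a hard stop. A spring shuts it as soon as it is let go; shut, it bears the weight of a cartridge.
- bar_mid (a point): Point on the centre line of the press bar, at x = -10 mm. The bar: round steel, 14 mm thick, on three thin arms on the flap, parallel to the box's x (x -137 to +100 mm), on the lane's -y side. It turns with the flap at radius 39.4 mm about the hinge line: shut, its centre is at y = -54, z = 184 mm; fully open y = -32, z = 158 mm, so follow it towards +y. It takes 4 to 7 N; a fingertip can slide along it.
- cartridge: The used test cartridge: grey plastic block 60 (x) x 32 (y) x 28 mm (z), about 45 g, with a paper patch and a white dot on top, lying in the lane on top of the waste box, its length along the lane. Origin: centre of its underside. It tips into the open flap once its middle has passed the lane's end (x = 0 in the box frame).
- spare_cartridge: Another cartridge of the same kind, lying on the counter to the +y side of the box; leave alone. Origin: centre of its underside.
- jar: Small sample jar, 48 mm in diameter, 65 mm high, standing on the counter to the +y side of the box; leave alone. Origin: centre of its underside.
- bottle: White bottle, 54 mm in diameter, 140 mm high, standing on the counter to the -y side of the box; leave alone. Origin: centre of its underside.
- rack: White open rack 60 x 120 mm with four capped tubes, 96 mm high, standing on the counter beyond the jar, to the +y side; leave alone. Origin: centre of its underside.

How it is judged:
By the outcome, as a careful person would: the job done as asked, in the order asked, and still so for the second after the job is handed in, with the robot touching nothing.
It also fails if it takes over 38 s, if anything falls off the work surface, if the arm or the gripper's body presses on something with over 40 N, if the wrist force passes 120 N, or if a joint passes its speed limit or range.

## Working session

There is one attempt and no reset: what is moved stays moved. The work goes in short steps, Python scripts to look and compute and a shell command to move; the robot and the scene stay as the last step left them, time stands still between calls to the robot, and variables do not carry over. Pictures are saved under pics/ and viewed, at most 10 in all, crops included, and the job is handed in when it is done.

```bash
mkdir -p pics; ls
python3 - <<'E'
from plant import bot, viewer
import cv2,numpy as np
o=bot.get_obs()
for k,v in o.items(): print(k,np.round(v,3))
ims=[]
for n in ["scene","side","wrist"]:
    p=viewer.capture(n); ims.append(p["frame"])
    print(n,p["fov_y"],p["cx"],p["cy"],p["dist_coeffs"]);print(np.round(p["T"],3).tolist())
    cv2.imwrite(f"pics/{n}0.png",p["frame"][...,::-1])
    for t in ["cartridge","bin","lane_end","flap_hinge","bar_mid","spare_cartridge","jar","bottle","rack"]:
        try: print(t,[(np.round(r["centre"],1).tolist(),round(r["score"],2)) for r in viewer.recognise(t,p)[:3]])
        except Exception as e: print(t,e)
E
```

```text
pics
time 0.0
joint_positions [-1.342  0.343  1.525 -0.     1.275 -0.146]
dq [-0.001 -0.002 -0.001 -0.    -0.     0.001]
tau [ 1.0000e-03 -4.3125e+01 -2.4422e+01  7.2000e-02  5.6000e-02 -0.0000e+00]
tool_pos [ 192.127 -488.05   189.933]
tcp_rot [-3.14  -0.     0.375]
contact_force [0.517 0.033 0.568]
moment [0.023 0.048 0.027]
finger_force 0.0
grip_width 91.856
scene 55.058431646271856 278.58680038458755 200.99544639387446 [0.03987869 0.         0.         0.         0.        ]
[[-0.577, 0.59, -0.564, 1106.722], [0.816, 0.433, -0.382, 367.151], [0.019, -0.681, -0.732, 766.501], [0.0, 0.0, 0.0, 1.0]]
cartridge [([286.6, 174.5], 0.7)]
bin [([268.4, 212.5], 0.58)]
lane_end [([270.9, 210.8], 0.88)]
flap_hinge [([270.6, 211.4], 0.71)]
bar_mid [([272.7, 210.8], 0.41)]
spare_cartridge [([342.5, 245.5], 0.86)]
jar [([326.0, 258.1], 0.68)]
bottle [([197.2, 209.0], 0.82), ([268.8, 212.1], 0.29)]
rack [([307.2, 298.9], 0.83)]
side 56.91802262211634 281.85666857015235 206.48112601370343 [0.00718935 0.         0.         0.         0.        ]
[[0.517, 0.765, -0.383, 897.062], [0.856, -0.459, 0.238, -145.111], [0.006, -0.451, -0.892, 795.62], [0.0, 0.0, 0.0, 1.0]]
cartridge [([270.7, 185.0], 0.82)]
bin []
lane_end [([279.3, 219.8], 0.79)]
flap_hinge [([276.0, 218.5], 0.91), ([273.7, 223.3], 0.16)]
bar_mid [([269.0, 222.3], 0.75)]
spare_cartridge [([324.7, 183.2], 0.92)]
jar [([337.9, 201.7], 0.74)]
bottle [([227.5, 298.2], 0.82)]
rack [([371.8, 238.3], 0.89)]
wrist 58.27391027498631 276.64077318181234 203.82873801585666 [-0.054753  0.        0.        0.        0.      ]
[[0.366, -0.894, -0.258, 260.847], [-0.931, -0.352, -0.102, -460.43], [0.001, 0.278, -0.961, 384.591], [0.0, 0.0, 0.0, 1.0]]
cartridge []
bin []
lane_end []
flap_hinge []
bar_mid []
spare_cartridge []
jar []
bottle []
rack []
```

Run:
```python
import cv2
for n,(x,y,w,h) in {"scene":(160,110,240,180),"side":(180,130,240,180)}.items():
    i=cv2.imread(f"pics/{n}0.png")[y:y+h,x:x+w]
    cv2.imwrite(f"pics/{n}0c.png",cv2.resize(i,(800,600),interpolation=cv2.INTER_CUBIC))
```

```text
(no output)
```

View pics/scene0c.png

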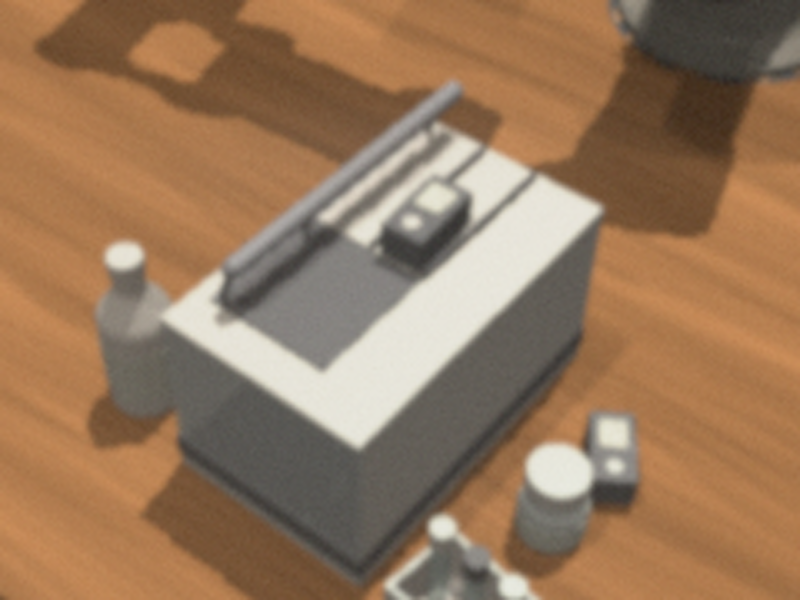

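View pics/side0c.png

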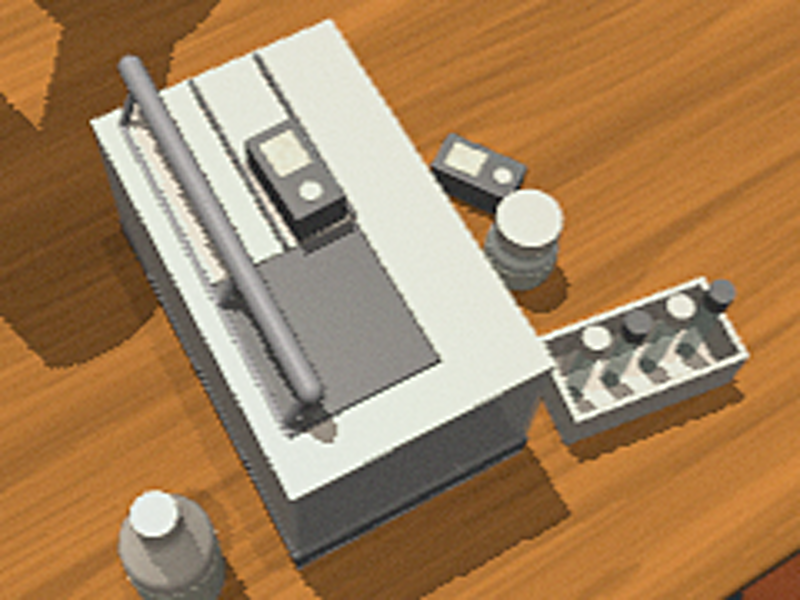

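```bash
cat > fit.py <<'E'
import numpy as np,cv2
from plant import viewer
from scipy.optimize import least_squares
def proj(p,X):
    f=210/np.tan(np.radians(p["fov_y"]/2)); K=np.array([[f,0,p["cx"]],[0,f,p["cy"]],[0,0,1]])
    Ti=np.linalg.inv(p["T"]); r=cv2.Rodrigues(Ti[:3,:3])[0]
    return cv2.projectPoints(np.array(X,float),r,Ti[:3,3],K,np.array(p["dist_coeffs"]))[0][:,0]
def w(s,X):
    X=np.array(X,float);c,n=np.cos(s[2]),np.sin(s[2])
    return np.c_[s[0]+c*X[:,0]-n*X[:,1],s[1]+n*X[:,0]+c*X[:,1],X[:,2]]
E
python3 - <<'E'
from fit import *
P={n:viewer.capture(n) for n in("scene","side")}
top={"A":(-130,75,150),"B":(-130,-85,150),"C":(130,75,150),"D":(130,-85,150),"bn":(-137,-54,184),"bf":(100,-54,184),"f1":(98.5,21,150),"f0":(1.5,21,150)}
obs={"scene":{"C":(360,445),"D":(165,317),"A":(602,208),"bn":(458,90),"bf":(232,268),"f1":(322,370)},
"side":{"A":(332,20),"B":(92,122),"C":(553,362),"D":(295,497),"bn":(130,63),"bf":(308,392),"f1":(438,360),"f0":(360,228)}}
off={"scene":(160,110),"side":(180,130)}
def res(s,full=False):
    r=[]
    for n,d in obs.items():
        r.append(proj(P[n],w(s,[top[k] for k in d]))-(np.array(list(d.values()))*.3+off[n]))
    return np.vstack(r).ravel()
s=least_squares(res,[560,0,0],loss="soft_l1").x
print("bin",s,np.degrees(s[2]));print(res(s).reshape(-1,2).round(1).tolist())
oc=np.array([(248,140),(293,118),(347,195),(298,218)])*.3+off["side"]
def w3(c): 
    q=w((c[0],c[1],c[2]),[(-30,-16,178),(-30,16,178),(30,16,178),(30,-16,178)]); return w(s,q)
f=lambda c:(proj(P["side"],w3(c))-oc).ravel()
c=least_squares(f,[-40,0,0]).x
print("cart in bin",c,f(c).round(1))
for n in P:
  m=viewer.cut_out("cartridge",P[n])[0]; ys,xs=np.where(m["pixels"]);print(n,xs.min(),xs.max(),ys.min(),ys.max())
  b=[(x,y,z) for x in(-30,30) for y in(-16,16) for z in(150,178)]
  q=proj(P[n],w(s,w(c,b)));print(q.min(0).round(1),q.max(0).round(1))
np.save("s.npy",s)
E
```

```text
bin [ 6.01597623e+02  2.58562062e+01 -5.50316168e-02] -3.153079379864026
[[-0.4, 0.9], [-1.9, -0.2], [0.6, -0.2], [0.3, -1.2], [-2.2, 1.8], [0.1, -0.2], [-0.2, -1.1], [-0.1, -1.1], [1.2, 0.2], [-0.9, 0.5], [-0.9, -2.2], [3.0, 2.3], [0.8, -0.6], [-1.4, -3.0]]
cart in bin [-28.99528863  -0.34775413   0.04188891] [-0.9 -0.2  0.5 -0.8  0.5  0.  -0.1  0.9]
scene 224 298 134 220
[273.1 161.7] [301.6 192.6]
side 253 282 167 200
[253.5 164.6] [284.6 203.4]
```

```bash
cat > st.py <<'E'
from fit import *
from plant import bot
s=np.load("s.npy")
def st():
    o=bot.get_obs();p=o["tool_pos"];c,n=np.cos(s[2]),np.sin(s[2]);d=np.array(p)-[s[0],s[1],0]
    print("t",round(o["time"],2),"TCP in bin",np.round([c*d[0]+n*d[1],-n*d[0]+c*d[1],p[2]],1),"rot",np.round(o["tcp_rot"],3),"F",np.round(o["contact_force"],1),"w",round(float(o["grip_width"]),1))
if __name__=="__main__": st()
E
python3 -m handwheel '-0.2 -0.2 -0.4 0 0 0.04 -0.56;0.2 -0.3 -0.7 0 0 0.08 -0.56;0.4 -0.5 -0.7 0 0 0.12 -0.56;0.5 -0.7 -0.7 0 0 0.137 -0.56;0.5 -0.9 -0.7 0 0 0.137 -0.56;0.5 -1 -0.7 0 0 0.137 -0.56'; python3 st.py
```

```text
time: 2.2
tool_pos: [202.1, -375.2, 261.0]
tcp_rot: [3.141, -0.0, -0.054]
contact_force: [0.7, 0.3, 0.0]
grip_width: 56.6
finger_force: 0.0
t 2.2 TCP in bin [-376.8 -422.5  261. ] rot [ 3.141 -0.    -0.054] F [0.7 0.3 0. ] w 56.6
```

View pics/wrist0.png

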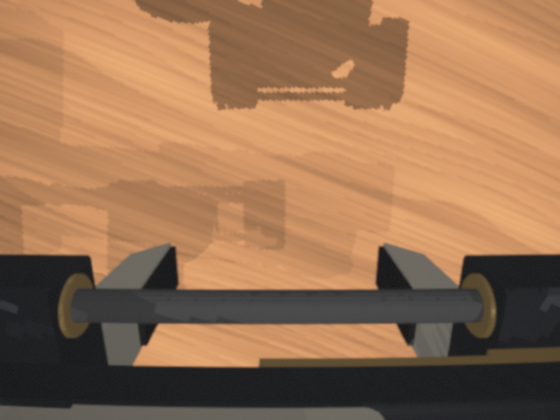

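```bash
for i in 1; do :; done
python3 -m handwheel '0.24 -0.32 0 0 0 0 -0.56;0.48 -0.64 0 0 0 0 -0.56;0.72 -0.96 0 0 0 0 -0.56' >/dev/null
python3 -m handwheel '0.24 -0.32 0 0 0 0 -0.56;0.48 -0.64 0 0 0 0 -0.56;0.72 -0.96 0 0 0 0 -0.56' >/dev/null
python3 -m handwheel '0.24 -0.32 0 0 0 0 -0.56;0.48 -0.64 0 0 0 0 -0.56;0.72 -0.96 0 0 0 0 -0.56' >/dev/null
python3 -m handwheel '0.24 -0.32 0 0 0 0 -0.56;0.48 -0.64 0 0 0 0 -0.56;0.66 -0.96 0 0 0 0 -0.56;0.66 -0.96 0 0 0 0 -0.56;0.66 -0.96 0 0 0 0 -0.56'
python3 st.py
python3 - <<'E'
from fit import *
ims=[]
for n in("scene","side"):
    p=viewer.capture(n);ims.append(p["frame"])
a=ims[0][60:300,150:390];b=ims[1][60:300,160:400]
cv2.imwrite("pics/two1.png",cv2.resize(np.hstack([a,b]),(800,400),interpolation=cv2.INTER_CUBIC)[...,::-1])
E
```

```text
time: 3.37
tool_pos: [505.7, -8.3, 259.9]
tcp_rot: [3.141, 0.001, -0.052]
contact_force: [-1.1, 0.1, -0.0]
grip_width: 20.2
finger_force: 0.0
t 3.37 TCP in bin [-93.8 -39.3 259.9] rot [ 3.141e+00  1.000e-03 -5.200e-02] F [-1.1  0.1 -0. ] w 20.2
```

View pics/two1.png

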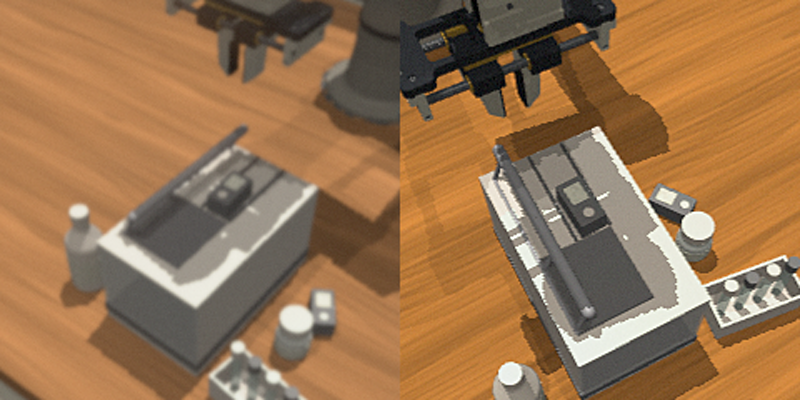

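Run:
```python
from fit import *
from plant import bot
s=np.load("s.npy"); o=bot.get_obs();t=np.array(o["tool_pos"]);a=o["tcp_rot"][2]
p=viewer.capture("side");x0,y0=190,70
im=cv2.resize(p["frame"][y0:y0+75,x0:x0+100],(800,600),interpolation=cv2.INTER_CUBIC)[...,::-1].copy()
for y,c in((-10,(0,0,255)),(10,(0,0,255)),(-18,(0,255,0)),(18,(0,255,0))):
    for x in(-9.5,9.5):
        q=proj(p,[t+np.array([x*np.cos(a)-y*np.sin(a),x*np.sin(a)+y*np.cos(a),0])])[0]
        cv2.circle(im,tuple(int(v) for v in (q-[x0-.5,y0-.5])*8),4,c,-1)
cv2.imwrite("pics/tips.png",im)
```

```text
(no output)
```

View pics/tips.png

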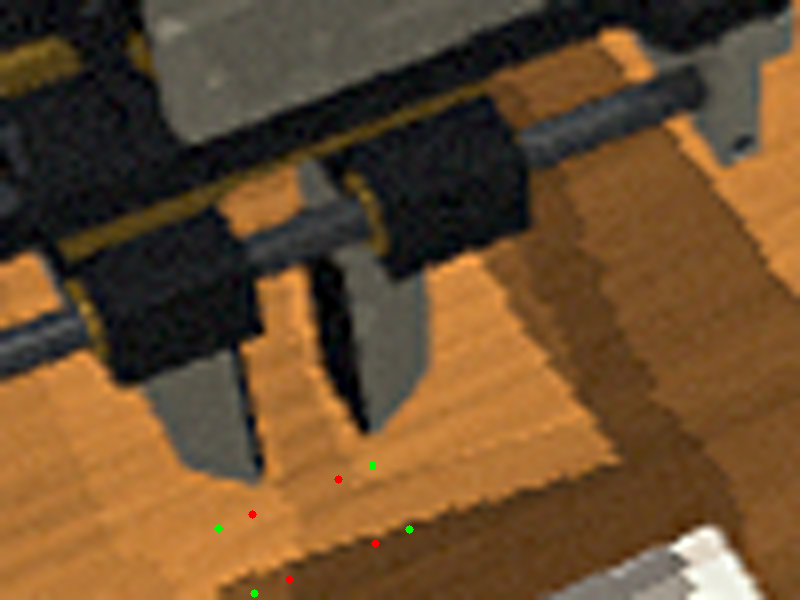

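```bash
python3 st.py
python3 - <<'E'
from fit import *
from plant import bot
s=np.load("s.npy"); o=bot.get_obs();t=np.array(o["tool_pos"]);a=o["tcp_rot"][2]
ims=[]
for n,(x0,y0) in(("side",(190,70)),("scene",(245,60))):
    p=viewer.capture(n)
    im=cv2.resize(p["frame"][y0:y0+75,x0:x0+50 if 0 else x0+75],(400,400),interpolation=cv2.INTER_CUBIC)[...,::-1].copy()
    k=400/75
    for y in(-10,10):
      for x in(-9.5,9.5):
        for z,c in((0,(0,0,255)),(10,(0,255,0)),(20,(255,0,0))):
          q=proj(p,[t+np.array([x*np.cos(a)-y*np.sin(a),x*np.sin(a)+y*np.cos(a),z])])[0]
          cv2.circle(im,tuple(int(v) for v in (q-[x0-.5,y0-.5])*k),3,c,-1)
    ims.append(im)
    # per-camera bin corners with ORIGINAL s for check
    print(n,proj(p,w(s,[(-130,75,150),(130,75,150),(130,-85,150)])).round(1).tolist())
cv2.imwrite("pics/tips2.png",np.hstack(ims))
E
```

```text
t 3.52 TCP in bin [-94.8 -41.6 260.5] rot [ 3.141  0.    -0.057] F [0.1 0.4 1. ] w 20.2
side [[279.4, 134.9], [347.1, 238.8], [267.6, 279.6]]
scene [[341.2, 172.2], [267.6, 244.4], [207.6, 204.9]]
```

View pics/tips2.png

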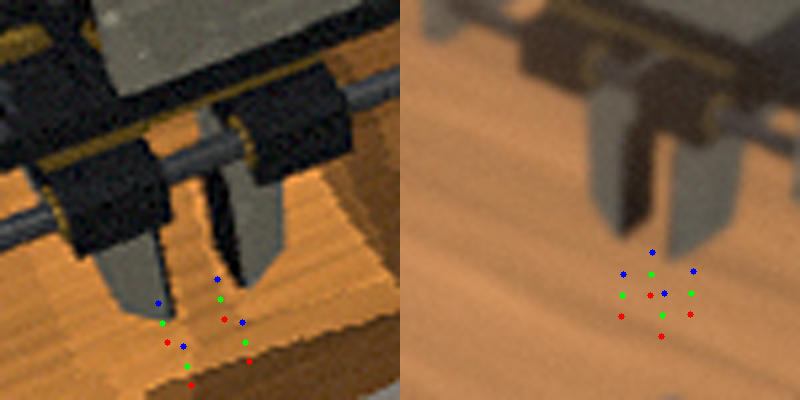

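Run:
```python
from fit import *
from plant import bot
o=bot.get_obs();t=np.array(o["tool_pos"]);a=o["tcp_rot"][2]
p=viewer.capture("wrist");im=p["frame"][...,::-1].copy()
for y in(-10,10):
  for x in(-9.5,9.5):
    for z,c in((0,(0,0,255)),(20,(0,255,0)),(40,(255,0,0))):
      q=proj(p,[t+np.array([x*np.cos(a)-y*np.sin(a),x*np.sin(a)+y*np.cos(a),z])])[0]
      cv2.circle(im,tuple(int(v) for v in q),3,c,-1)
s=np.load("s.npy")
for P,c in(((-130,75,150),(0,0,255)),((-130,-85,150),(0,0,255)),((130,75,150),(0,0,255)),((130,-85,150),(0,0,255)),((-137,-54,184),(0,255,0)),((100,-54,184),(0,255,0)),((-59,0,178),(255,255,0)),((1,21,150),(255,0,255))):
    q=proj(p,w(s,[P]))[0]; cv2.drawMarker(im,tuple(int(v) for v in q),c,1,12,1)
cv2.imwrite("pics/wr.png",im)
```

```text
(no output)
```

View pics/wr.png

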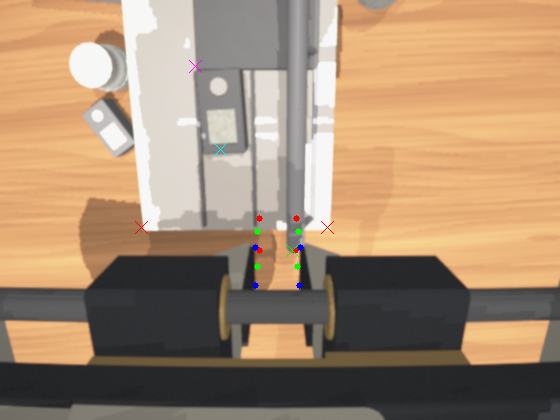

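```bash
python3 -m handwheel '0.04 -0.02 0.2 0 0 0 -0.48;0.07 -0.04 0.4 0 0 0 -0.48;0.07 -0.04 0.6 0 0 0 -0.48;0.07 -0.04 0.6 0 0 0 -0.48;0.07 -0.04 0.6 0 0 0 -0.48'; python3 st.py
python3 -m handwheel '0 0 0.05 0 0 0 -0.48;0 0 0.1 0 0 0 -0.48;0 0 0.1 0 0 0 -0.48'; python3 st.py
```

```text
time: 4.08
tool_pos: [511.6, -6.4, 200.5]
tcp_rot: [-3.142, 0.002, -0.057]
contact_force: [-0.5, -0.6, 0.3]
grip_width: 23.9
finger_force: 0.0
t 4.08 TCP in bin [-88.1 -37.2 200.5] rot [-3.142e+00  2.000e-03 -5.700e-02] F [-0.5 -0.6  0.3] w 23.9
time: 4.33
tool_pos: [512.1, -6.0, 190.6]
tcp_rot: [3.141, -0.0, -0.056]
contact_force: [-0.7, 0.1, 0.6]
grip_width: 23.9
finger_force: 0.0
t 4.33 TCP in bin [-87.6 -36.8 190.6] rot [ 3.141 -0.    -0.056] F [-0.7  0.1  0.6] w 23.9
```

```bash
python3 -m handwheel '0 0 0.04 0 0 0 -0.48;0 0 0.08 0 0 0 -0.48;0 0 0.08 0 0 0 -0.48'|sed -n 2,4p
python3 -m handwheel '0 0 0.04 0 0 0 -0.48;0 0 0.08 0 0 0 -0.48;0 0 0.08 0 0 0 -0.48'|sed -n 2,4p; python3 st.py
python3 - <<'E'
from fit import *
ims=[]
for n,(x,y) in(("side",(200,95)),("scene",(230,95))):
    p=viewer.capture(n);ims.append(cv2.resize(p["frame"][y:y+120,x:x+80],(400,600),interpolation=cv2.INTER_CUBIC))
cv2.imwrite("pics/c1.png",np.hstack(ims)[...,::-1])
E
```

```text
tool_pos: [511.9, -5.8, 181.9]
tcp_rot: [-3.142, 0.001, -0.056]
contact_force: [0.4, -0.1, -0.2]
tool_pos: [511.8, -5.8, 173.7]
tcp_rot: [-3.142, 0.001, -0.056]
contact_force: [-0.0, 0.6, 0.2]
t 4.83 TCP in bin [-87.9 -36.5 173.7] rot [-3.142e+00  1.000e-03 -5.600e-02] F [-0.   0.6  0.2] w 24.0
```

View pics/c1.png

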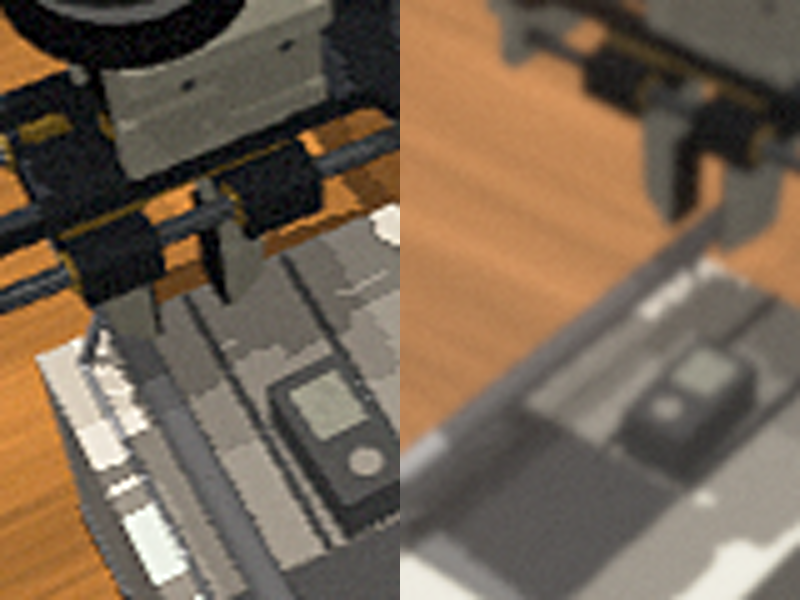

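```bash
python3 -m handwheel '0 0 0.03 0 0 0 -0.48;0 0 0.06 0 0 0 -0.48;0 0 0.08 0 0 0 -0.48;0 0 0.1 0 0 0 -0.48'|grep -E "pos|force"
python3 -m handwheel '0 0 0.02 0 0 0 -0.48;0 0 0.04 0 0 0 -0.48;0 0 0.04 0 0 0 -0.48'|grep -E "pos|force"
python3 -m handwheel '0 0 0.02 0 0 0 -0.48;0 0 0.04 0 0 0 -0.48;0 0 0.04 0 0 0 -0.48'|grep -E "pos|force"
```

```text
tool_pos: [512.2, -5.8, 164.3]
contact_force: [-0.1, 1.3, -0.1]
finger_force: 0.0
tool_pos: [512.0, -5.8, 160.1]
contact_force: [0.2, -0.4, 0.2]
finger_force: 0.0
tool_pos: [512.1, -5.8, 156.2]
contact_force: [-0.1, -0.0, -0.6]
finger_force: 0.0
```

```bash
python3 -m handwheel '0 0 0.03 0 0 0 -0.48;0 0 0.03 0 0 0 -0.48'|grep -E "pos|t_force"
python3 -m handwheel '0 0 0.03 0 0 0 -0.48;0 0 0.03 0 0 0 -0.48'|grep -E "pos|t_force"
python3 -m handwheel '0 0 0.03 0 0 0 -0.48;0 0 0.03 0 0 0 -0.48'|grep -E "pos|t_force"
```

```text
tool_pos: [512.6, -5.8, 153.7]
contact_force: [-0.2, -1.0, 2.7]
tool_pos: [512.8, -4.5, 152.4]
contact_force: [-3.3, 5.7, 13.8]
tool_pos: [512.9, -2.8, 150.9]
contact_force: [-7.1, 12.9, 24.2]
```

```bash
python3 -m handwheel '0 0 -0.08 0 0 0 -0.48;0 0 -0.15 0 0 0 -0.48;0 0.03 -0.15 0 0 0 -0.39;0 0.06 -0.15 0 0 0 -0.39;0 0.06 -0.15 0 0 0 -0.39'; python3 st.py
python3 - <<'E'
from fit import *
ims=[]
for n,(x,y) in(("side",(205,110)),("scene",(250,95))):
    p=viewer.capture(n);ims.append(cv2.resize(p["frame"][y:y+90,x:x+60],(400,600),interpolation=cv2.INTER_CUBIC))
cv2.imwrite("pics/c2.png",np.hstack(ims)[...,::-1])
E
```

```text
time: 6.68
tool_pos: [511.6, -12.7, 162.0]
tcp_rot: [3.141, 0.001, -0.056]
contact_force: [0.4, 0.3, -0.1]
grip_width: 28.4
finger_force: 0.0
t 6.68 TCP in bin [-87.7 -43.4 162. ] rot [ 3.141e+00  1.000e-03 -5.600e-02] F [ 0.4  0.3 -0.1] w 28.4
```

View pics/c2.png

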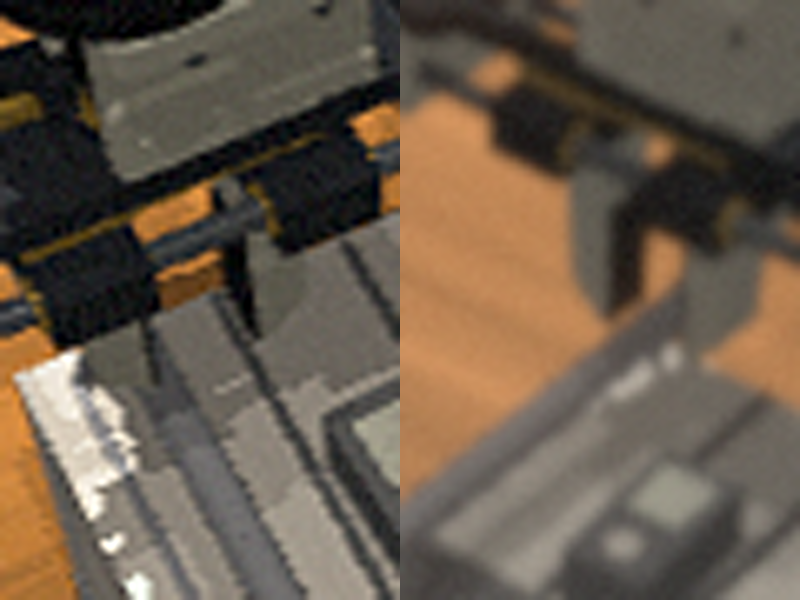

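```bash
python3 -m handwheel '0 0 0.04 0 0 0 -0.39;0 0 0.08 0 0 0 -0.39;0 0 0.08 0 0 0 -0.39'|grep -E "pos|t_force"
python3 -m handwheel '0 0 0.03 0 0 0 -0.39;0 0 0.03 0 0 0 -0.39'|grep -E "pos|t_force"
python3 -m handwheel '0 -0.03 0.01 0 0 0 -0.39;0 -0.03 0.01 0 0 0 -0.39'|grep -E "pos|t_force"
```

```text
tool_pos: [512.0, -11.5, 154.6]
contact_force: [-1.2, -0.0, 5.4]
tool_pos: [512.2, -10.5, 153.4]
contact_force: [-5.6, 5.4, 18.9]
tool_pos: [512.3, -7.4, 152.2]
contact_force: [-5.3, 5.7, 16.2]
```

```bash
python3 -m handwheel '0 -0.03 0.01 0 0 0 -0.39;0 -0.05 0.025 0 0 0 -0.39;0 -0.075 0.04 0 0 0 -0.39;0 -0.075 0.04 0 0 0 -0.39'|grep -E "pos|t_force"
python3 - <<'E'
from fit import *
s=np.load("s.npy")
p=viewer.capture("side")
r=viewer.cut_out("bar_mid",p)[0];ys,xs=np.where(r["pixels"]);print(xs.min(),xs.max(),ys.min(),ys.max(),r["centre"])
for y,z in((-54,184),(-44,178),(-32,158)): print(proj(p,w(s,[(-137,y,z),(-10,y,z),(100,y,z)])).round(0).tolist())
cv2.imwrite("pics/c3.png",p["frame"][...,::-1])
E
```

```text
tool_pos: [512.7, 0.7, 147.6]
contact_force: [-3.1, 7.3, 12.4]
215 305 162 259 [268.4, 226.2]
[[218.0, 147.0], [247.0, 199.0], [275.0, 250.0]]
[[223.0, 147.0], [252.0, 198.0], [281.0, 249.0]]
[[230.0, 150.0], [259.0, 200.0], [287.0, 250.0]]
```

```bash
cat > prof.py <<'E'
import cv2,sys
for f in sys.argv[1:]:
    g=cv2.cvtColor(cv2.imread(f"pics/{f}.png"),cv2.COLOR_BGR2GRAY)
    for r in(236,225): print(f,r,g[r-1:r+2,248:316:2].mean(0).astype(int).tolist())
E
python3 prof.py side0 c3; python3 st.py
```

```text
side0 236 [230, 232, 198, 151, 139, 139, 81, 82, 140, 176, 178, 142, 141, 146, 145, 145, 146, 144, 141, 142, 144, 143, 142, 142, 142, 139, 141, 139, 139, 140, 138, 136, 224, 230]
side0 225 [153, 147, 140, 99, 76, 142, 177, 176, 139, 136, 145, 145, 143, 145, 145, 142, 144, 143, 144, 142, 141, 142, 140, 139, 139, 138, 138, 136, 153, 235, 228, 229, 228, 229]
c3 236 [152, 156, 128, 102, 75, 80, 81, 78, 68, 63, 70, 145, 176, 194, 163, 86, 77, 80, 78, 81, 76, 81, 77, 79, 78, 78, 78, 76, 69, 58, 48, 77, 236, 238]
c3 225 [100, 78, 78, 78, 79, 69, 68, 70, 100, 108, 110, 102, 76, 83, 77, 77, 80, 80, 78, 79, 79, 77, 78, 77, 76, 67, 54, 49, 104, 158, 154, 154, 152, 154]
t 7.8 TCP in bin [-87.4 -30.2 147.7] rot [-3.139e+00 -1.000e-03 -5.500e-02] F [-3.5  7.7 12.5] w 27.6
```

```bash
python3 -m handwheel '0 -0.02 0.02 0 0 0 -0.39;0 -0.042 0.042 0 0 0 -0.39;0 -0.06 0.065 0 0 0 -0.39;0 -0.076 0.09 0 0 0 -0.39;0 -0.09 0.115 0 0 0 -0.39;0 -0.103 0.142 0 0 0 -0.39;0 -0.103 0.142 0 0 0 -0.39'|grep -E "pos|t_force"
python3 - <<'E'
from fit import *
cv2.imwrite("pics/c4.png",viewer.capture("side")["frame"][...,::-1])
E
python3 prof.py c4; python3 st.py
```

```text
tool_pos: [513.6, 10.0, 132.4]
contact_force: [0.6, 3.3, 5.1]
c4 236 [237, 243, 207, 103, 61, 67, 70, 68, 67, 67, 58, 60, 57, 113, 162, 201, 170, 117, 63, 77, 69, 74, 72, 71, 70, 74, 71, 75, 70, 56, 53, 76, 236, 238]
c4 225 [97, 65, 67, 66, 67, 67, 65, 58, 61, 56, 86, 110, 110, 104, 74, 69, 76, 73, 74, 73, 74, 71, 69, 73, 72, 66, 56, 50, 98, 179, 213, 203, 234, 241]
t 8.43 TCP in bin [-87.  -20.9 132.6] rot [-3.141e+00 -1.000e-03 -5.500e-02] F [0.2 4.3 5.7] w 28.1
```

```bash
python3 -m handwheel '0 -0.012 0.03 0 0 0 -0.39;0 -0.02 0.056 0 0 0 -0.39;0 -0.02 0.056 0 0 0 -0.39'|grep -E "pos|t_force"
python3 -m handwheel '0 0 0.02 0 0 0 -0.39;0 0 0.02 0 0 0 -0.39'|grep -E "pos|t_force"
python3 -m handwheel '0 0 0.02 0 0 0 -0.39;0 0 0.02 0 0 0 -0.39'|grep -E "pos|t_force"
```

```text
tool_pos: [513.9, 10.9, 128.1]
contact_force: [-2.3, 2.0, 13.6]
tool_pos: [514.0, 10.9, 127.5]
contact_force: [-5.6, 2.8, 23.0]
tool_pos: [514.2, 10.9, 126.9]
contact_force: [-10.3, 2.8, 34.3]
```

```bash
python3 -m handwheel '0 0 -0.03 0 0 0 -0.39;0.03 0 -0.03 0 0 0 -0.39;0.06 0 -0.03 0 0 0 -0.39;0.09 0 -0.03 0 0 0 -0.39;0.12 0 -0.03 0 0 0 -0.39;0.15 0 -0.03 0 0 0 -0.39'|grep -E "pos|t_force"
python3 -m handwheel '0.03 0 0 0 0 0 -0.39;0.06 0 0 0 0 0 -0.39;0.09 0 0 0 0 0 -0.39;0.12 0 0 0 0 0 -0.39;0.15 0 0 0 0 0 -0.39;0.15 0 0 0 0 0 -0.39'|grep -E "pos|t_force"
python3 st.py
cat > look.py <<'E'
from fit import *
import sys
p=viewer.capture("side");cv2.imwrite(f"pics/{sys.argv[1]}.png",p["frame"][...,::-1])
for n in("side","scene"):
    if n=="scene": p=viewer.capture(n)
    for r in viewer.cut_out("cartridge",p)[:2]:
        ys,xs=np.where(r["pixels"]);print(n,round(r["score"],2),np.round(r["centre"],1),len(xs),xs.min(),xs.max(),ys.min(),ys.max())
E
python3 look.py d1; python3 prof.py d1
```

```text
tool_pos: [525.0, 7.9, 126.7]
contact_force: [-14.6, -8.4, 16.8]
tool_pos: [540.6, 5.8, 125.8]
contact_force: [-11.1, -11.2, 10.1]
t 10.02 TCP in bin [-59.8 -23.3 125.8] rot [ 3.136  0.006 -0.056] F [-11.1 -11.2  10.1] w 27.8
side 0.8 [271.  191.1] 715 255 284 171 208
scene 0.61 [281.  178.7] 522 269 297 165 193
d1 236 [240, 244, 175, 97, 62, 66, 65, 67, 63, 63, 56, 57, 58, 73, 110, 114, 109, 89, 85, 86, 71, 70, 72, 72, 71, 72, 73, 72, 71, 55, 50, 71, 149, 149]
d1 225 [153, 63, 64, 62, 65, 67, 63, 53, 59, 58, 83, 107, 113, 105, 87, 87, 76, 73, 71, 74, 75, 69, 74, 74, 72, 67, 51, 49, 102, 160, 156, 155, 155, 157]
```

```bash
python3 -m handwheel '0 -0.02 0 0 0 0 -0.39;0 -0.04 -0.01 0 0 0 -0.39;0 -0.04 -0.01 0 0 0 -0.39'|grep -E "pos|t_force"; python3 st.py; python3 look.py d2; python3 prof.py d2
```

```text
tool_pos: [541.6, 7.8, 127.3]
contact_force: [-7.9, -16.1, 13.4]
t 10.47 TCP in bin [-58.9 -21.3 127.3] rot [ 3.132e+00  3.000e-03 -5.600e-02] F [ -7.9 -16.1  13.4] w 28.6
side 0.92 [271.4 189.6] 612 257 283 173 207
side 0.75 [230.4 297.7] 943 215 246 277 315
scene 0.92 [284.4 176.5] 546 269 297 165 194
scene 0.46 [252.  193.9] 1477 224 292 157 219
d2 236 [239, 242, 219, 112, 61, 62, 63, 63, 65, 60, 58, 56, 59, 72, 108, 112, 108, 90, 83, 83, 72, 69, 74, 74, 73, 72, 70, 72, 70, 58, 54, 70, 149, 151]
d2 225 [161, 84, 79, 63, 63, 63, 64, 57, 56, 57, 83, 107, 110, 107, 89, 87, 76, 72, 72, 72, 71, 74, 75, 69, 75, 67, 55, 47, 104, 157, 154, 155, 154, 155]
```

```bash
python3 -m handwheel '0 -0.02 -0.01 0 0 0 -0.39;0 -0.04 -0.01 0 0 0 -0.39;0 -0.04 -0.01 0 0 0 -0.39'|grep -E "pos|t_force"; python3 -m handwheel '0 -0.02 -0.01 0 0 0 -0.39;0 -0.02 -0.01 0 0 0 -0.39'|grep -E "pos|t_force";python3 st.py
```

```text
tool_pos: [543.7, 16.9, 127.8]
contact_force: [-0.0, 1.0, 3.2]
tool_pos: [543.6, 19.7, 128.7]
contact_force: [0.2, 1.0, 4.5]
t 11.08 TCP in bin [-57.5  -9.4 128.7] rot [-3.141  0.    -0.055] F [0.2 1.  4.5] w 28.4
```

```bash
python3 -m handwheel '0 0.02 0.01 0 0 0 -0.39;0 0.03 0.02 0 0 0 -0.39;0 0.03 0.02 0 0 0 -0.39'|grep -E "pos|t_force";python3 st.py; python3 look.py d3; python3 prof.py d3
```

```text
tool_pos: [543.7, 20.0, 127.4]
contact_force: [-1.4, 13.8, 9.6]
t 11.33 TCP in bin [-57.5  -9.1 127.4] rot [-3.136e+00 -1.000e-03 -5.500e-02] F [-1.4 13.8  9.6] w 28.0
side 0.87 [272.9 190.9] 657 259 285 172 208
scene 0.68 [280.3 179. ] 550 269 298 166 193
d3 236 [240, 241, 211, 158, 101, 77, 68, 69, 65, 69, 59, 60, 59, 84, 111, 112, 108, 82, 67, 70, 70, 73, 73, 71, 73, 72, 72, 73, 69, 56, 56, 72, 152, 149]
d3 225 [163, 99, 106, 91, 76, 68, 65, 57, 61, 53, 90, 109, 111, 106, 75, 67, 71, 75, 73, 73, 72, 74, 71, 72, 74, 67, 54, 51, 100, 160, 156, 155, 153, 156]
```

```bash
python3 -m handwheel '0 -0.02 0 0 0 0 -0.39;0 -0.02 0 0 0 0 -0.39'|grep -E "pos|t_force"; python3 -m handwheel '0.02 0 0 0 0 0 -0.39;0.04 0 0 0 0 0 -0.39;0.06 0 0 0 0 0 -0.39;0.08 0 0 0 0 0 -0.39'|grep -E "pos|t_force";python3 st.py; python3 look.py d4; python3 prof.py d4
```

```text
tool_pos: [543.7, 20.2, 127.1]
contact_force: [-0.6, 7.6, 6.8]
tool_pos: [549.2, 20.0, 126.2]
contact_force: [-8.0, 6.8, 6.7]
t 12.03 TCP in bin [-52.   -8.7 126.2] rot [-3.139  0.006 -0.055] F [-8.   6.8  6.7] w 28.2
side 0.8 [274.3 191.7] 593 261 284 175 209
side 0.41 [284.4 231.9] 9910 216 345 158 298
scene 0.56 [279.7 178.3] 540 266 296 168 194
d4 236 [240, 242, 208, 162, 99, 94, 65, 70, 68, 66, 56, 60, 54, 86, 108, 112, 109, 84, 69, 83, 70, 71, 70, 72, 73, 71, 71, 74, 72, 58, 52, 71, 152, 156]
d4 225 [125, 99, 96, 91, 77, 68, 65, 59, 58, 54, 84, 108, 113, 106, 79, 78, 79, 74, 74, 73, 72, 76, 72, 70, 72, 65, 56, 48, 101, 161, 154, 153, 156, 155]
```

```bash
python3 -m handwheel '0.02 0 0 0 0 0 -0.39;0.04 0 0 0 0 0 -0.39;0.06 0 0 0 0 0 -0.39;0.08 0 0 0 0 0 -0.39'|grep -E "pos|t_force";python3 st.py; python3 look.py d5; python3 prof.py d5
```

```text
tool_pos: [557.5, 19.2, 126.1]
contact_force: [-5.6, 6.7, 5.9]
t 12.57 TCP in bin [-43.6  -9.1 126.1] rot [-3.139  0.005 -0.055] F [-5.6  6.7  5.9] w 28.0
side 0.91 [272.7 196.8] 662 261 285 177 214
scene 0.59 [277.2 179.9] 605 262 294 168 195
scene 0.59 [328.8 259.6] 587 314 336 244 276
d5 236 [240, 242, 210, 165, 93, 101, 79, 65, 67, 68, 57, 61, 56, 81, 107, 114, 108, 82, 76, 85, 72, 73, 73, 73, 73, 69, 72, 71, 70, 58, 54, 71, 151, 157]
d5 225 [103, 63, 67, 63, 64, 64, 65, 59, 59, 63, 85, 112, 113, 106, 82, 81, 78, 71, 73, 73, 75, 74, 72, 71, 72, 68, 54, 50, 102, 160, 157, 156, 155, 155]
```

```bash
python3 -m handwheel '0.02 0 0 0 0 0 -0.39;0.04 0 0 0 0 0 -0.39;0.06 0 0 0 0 0 -0.39;0.08 0 0 0 0 0 -0.39;0.1 0 0 0 0 0 -0.39'|grep -E "pos|t_force";python3 st.py; python3 look.py d6; python3 prof.py d6
 python3 -m handwheel '0.02 0 0 0 0 0 -0.39;0.04 0 0 0 0 0 -0.39;0.05 0 0 0 0 0 -0.39;0.05 0 0 0 0 0 -0.39'|grep -E "pos|t_force";python3 st.py; python3 look.py d7
```

```text
tool_pos: [567.7, 18.4, 126.2]
contact_force: [-5.6, 5.4, 5.8]
t 13.18 TCP in bin [-33.4  -9.3 126.2] rot [-3.14   0.005 -0.055] F [-5.6  5.4  5.8] w 28.0
side 0.58 [276.2 200.2] 663 263 287 181 218
scene 0.87 [275.6 186.7] 535 259 289 173 203
d6 236 [149, 184, 206, 169, 93, 98, 101, 99, 71, 70, 57, 59, 57, 77, 107, 112, 108, 85, 84, 83, 73, 73, 74, 72, 72, 71, 71, 75, 72, 57, 53, 73, 152, 158]
d6 225 [101, 86, 73, 91, 77, 77, 62, 59, 60, 55, 85, 108, 114, 108, 82, 70, 66, 65, 69, 72, 74, 70, 74, 73, 74, 66, 57, 50, 105, 162, 156, 158, 156, 158]
tool_pos: [573.6, 17.5, 126.3]
contact_force: [-2.9, 5.1, 4.2]
t 13.72 TCP in bin [-27.5  -9.9 126.3] rot [-3.14e+00  3.00e-03 -5.50e-02] F [-2.9  5.1  4.2] w 28.2
side 0.55 [297.5 231.4] 249 284 305 223 239
```

Run:
```python
import cv2
cv2.imwrite("pics/d7c.png",cv2.resize(cv2.imread("pics/d7.png")[160:280,200:360],(800,600),interpolation=cv2.INTER_CUBIC))
```

```text
(no output)
```

View pics/d7c.png

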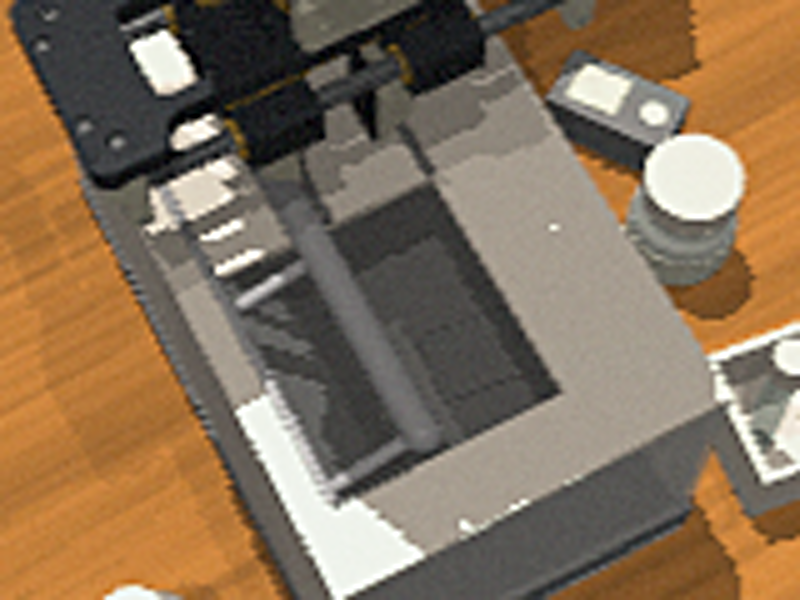

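The picture shows the flap wide open, the lane empty, and the cartridge lying inside the box at about (460,360). Next I release the flap gently and retreat.

```bash
python3 -m handwheel '0 0 -0.05 0 0 0 -0.39;0 0.03 -0.1 0 0 0 -0.39;0 0.06 -0.15 0 0 0 -0.39;0 0.1 -0.2 0 0 0 -0.39;0 0.14 -0.26 0 0 0 -0.39;0 0.16 -0.34 0 0 0 -0.39;0 0.16 -0.5 0 0 0 -0.39;0 0.16 -0.7 0 0 0 -0.39'|grep -E "pos|t_force"
python3 -m handwheel '-0.3 0 -0.2 0 0 0 -0.39;-0.6 0 -0.4 0 0 0 -0.39;-0.9 0 -0.5 0 0 0 -0.39;-0.9 0 -0.5 0 0 0 -0.39;-0.9 0 -0.5 0 0 0 -0.39'|grep -E "pos|t_force"
python3 st.py; python3 look.py e1; python3 prof.py e1
python3 - <<'E'
from fit import *
p=viewer.capture("side")
q=viewer.capture("scene")
for t in("jar","bottle","rack","spare_cartridge"):
    print(t,[[(np.round(r["centre"],1).tolist(),round(r["score"],2)) for r in viewer.recognise(t,x)[:2]] for x in(q,p)])
E
```

```text
tool_pos: [572.9, 0.0, 196.7]
contact_force: [0.8, -0.4, 0.5]
tool_pos: [483.6, 5.3, 248.5]
contact_force: [0.6, -0.4, 0.5]
t 15.0 TCP in bin [-116.7  -27.   248.5] rot [ 3.141e+00 -3.000e-03 -5.600e-02] F [ 0.6 -0.4  0.5] w 28.0
e1 236 [235, 239, 167, 91, 74, 67, 68, 89, 148, 181, 183, 150, 85, 79, 81, 83, 80, 81, 82, 80, 77, 97, 94, 120, 143, 147, 148, 144, 144, 143, 142, 137, 230, 233]
e1 225 [89, 77, 65, 68, 69, 94, 105, 108, 93, 80, 79, 79, 82, 79, 82, 81, 83, 80, 81, 82, 81, 80, 81, 82, 84, 80, 83, 81, 106, 152, 148, 149, 151, 147]
jar [[([326.5, 257.2], 0.57)], [([335.2, 201.5], 0.59)]]
bottle [[([196.9, 208.9], 0.81)], [([228.9, 295.5], 0.89)]]
rack [[([308.3, 298.4], 0.72)], [([373.8, 238.2], 0.63)]]
spare_cartridge [[([341.1, 243.8], 0.85)], [([321.5, 183.5], 0.62)]]
```

```bash
python3 prof.py side0 e1 >/dev/null; python3 -c "
from plant import bot
print(bot.close_job())"
```

```text
the job is handed in; nothing more can be done
None
```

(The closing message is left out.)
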